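# Gauge two sleeves, reject one, and hold the good one in the V-block

## Robot

A 6-joint arm with a two-finger parallel gripper is mounted at the origin on the work surface. World frame = base frame: x ahead of the robot, y to its left, z up, the work surface at z = 0. Lengths are in m, angles in degrees, forces in N, time in s.
With the tool pointing down it reaches from about 0.2 to 0.875 m from the base axis. Payload 3.4 kg.
Tool frame: the origin (TCP) lies at the very end of the fingers, on their centre line; the grasp point (between the pads) lies manip.hold_point_z behind it (manip.hold_point_z is the distance from the TCP to the grasp point, in m); z points along the fingers, y is the line along which they close (so a half turn about z gives the same grasp; the last joint's range is limited). The gripper opens to 94 mm and grips with 3 to 60 N. Pads are 16 mm wide; open, the fingers measure 119 mm over their backs; the gripper's body (75 mm by 177 mm) begins 78 mm behind the grasp point.
Start: joints at [65.661, 15.808, 86.224, -0, 77.962, -6.933], TCP at [0.172, 0.549, 0.205] pointing down, gripper open.
Joint ranges: [-165.64, 165.64], [-43.16, 119.46], [12.63, 154.43], [-67.54, 247.53], [6.08, 155.33], [-154.97, 154.97]. Speed limits (degrees/s): [147.25, 147.25, 180, 180, 180, 180].

## Interface

Orientations are given as a 3x3 rotation matrix whose columns are the frame's x, y, z axes.
In Python, from station import manip gives the robot as it stands.
- The arm moves only by the shell command python3 -m crank 'ROWS' [FORCE]. ROWS is a JSON object whose one key "motion" holds one flat list of numbers, 5 for each row, row after row: the shift along the tool's x, y, z in cm, then the turn about the tool's z in rad, then the opening, from 0 (shut) to 1 (fully open). A call has exactly 5 rows; each row shifts and turns the commanded pose from where the row before left it, along the tool's axes as they then stand; what a row does not reach is not made up. A row lasts 1/12 s, in which the tool goes at most 41.7 mm and 7.16 degrees, less where a joint would pass 70% of its speed; a pose out of reach is approached as far as the arm can. A call is refused whole if a number of a shift passes 4.17 or a number of a turn 0.125, either way. A call with a gripper value outside its range is refused whole. The fingers move at their own pace and stop on an object; FORCE is the grip in N (left out, the last holds). Time passes only in rows, so rows that do not move let the fingers close, or fill a call up. It gives the time, the measured TCP pose, the force, the opening and the grip force at its end, in the units of the state.
- manip.get_state(): the state, without advancing time (a new reading comes with each control period).
- manip.grab_frame(name): name is "side" or "top"; returns the picture (400x640x3 uint8, blue, green, red); there is no depth.
- manip.camera_params(name): a dict with "fov_y" (degrees; the focal length in pixels is half the picture's height over the tangent of half this angle, whatever the lens; pixels are square), "cx", "cy" (the principal point, pixels), "D" ([k1, k2, p1, p2, k3] as OpenCV has them; the pictures are not rectified), "origin" and "orientation" of the camera in the world. Camera axes: x right, y up, looking along -z (the intrinsics and any distortion apply to the point x, -y, -z); pixel columns grow to the right and rows downward; lengths in m; the calibration is good to about 2 mm. A picture is of the moment at which its call begins. camera_params takes no time and is no camera call.
- manip.job_done(): hands the job in; it is judged then, once.
The state is a dict: "t": time; "qpos": joint angles; "joint_vel": joint speeds; "joint_efforts": joint torques, N m; "tool_pos": TCP position; "orientation": TCP orientation; "force": force on the tool from outside, world axes, zero at the start; "moment": the same for the moment, N m; "gripper_width": opening from 0.0 (shut) to 1.0 (fully open); "finger_force": force on a finger pad.
Only numpy, scipy, OpenCV 4.12 (cv2) and the standard library are available. Lean on these libraries where they do the work, as an engineer would, in place of code of your own. Each camera call takes 0.05 s, during which the arm holds its last target. There are 200 camera calls.

## Task

Two sleeves lie on the wooden rack and only one of them has the right bore: find it by sliding it onto the horizontal gauge pin until it is fully home against the stand, and put the sleeve that does not fit in the red reject tray. Then lay the good sleeve along the groove of the V-block, centred on its length, and finish holding it there with the gripper, pressed down firmly (about 15 N) so that it bears on both flanks; do not let go at the end. Leave the other things on the bench where they are.

Things in the scene. Friction and masses are not known exactly. Their poses are not given: they have to be found in the camera images.
- sleeve_a: one of two loose bare aluminium sleeves (plain tubes), alike outside: diameter 42, length 60, 0.13 to 0.22 kg. One has a bore of 24 and goes on the 19 pin; the other a bore of 17 and stops on the pin's nose. Origin at mid-length on the axis; x runs along the axis. Lies level on the rack, axis 37 above the table; grip from above across the tube, tips down to 12 below the axis
- sleeve_b: the other of the two sleeves: same outside, same frame, see sleeve_a. Which of the two has the 24 bore is not told: try it on the pin, or look into its end. Which lies in which place of the rack changes
- rack: fixed wooden board 110 x 190 x 16 with two places for sleeves, centred 50 either side of its middle along its y, tubes parallel to its x, each between two low strips (6 high); origin under its centre
- pin_stand: fixed blue stand carrying the level steel gauge pin: base plate 12 thick, 70 wide, from 100 in front to 30 behind; upright block 56 wide, 90 tall, whose flat face looks along -x (roughly towards the robot); origin on the table under that face
- pin_root (a point): point on the gauge pin's axis at the face of the stand's upright block, 64 above the table. The oiled pin, 19 across, runs 40 from here along -x; its last 7 taper to 10 across. Fully home, a sleeve's end touches the face and its middle is 30 from here along -x. Let go, a sleeve stays hanging on the pin, 2 to 3 lower than centred
- vblock: fixed steel V-block 50 long (x), 70 wide (y), 42 high, with a 90 degree groove along its x, open upward; origin under its centre
- vee_seat (a point): where the middle of the sleeve's axis lies when seated in the V-block and centred: 51 above the table, 9 above the block's upper edges; x along the groove. The block is rigid: a push off to one side loads one flank and frees the other. Fingers that grip the sleeve across its sides may reach down to 8 below the axis here
- vee_left: the groove's flank on the block's +y side, rigid, smooth and oiled, sloping 45 degrees; part of the V-block, its origin is the V-block's
- vee_right: the groove's flank on the block's -y side, rigid, smooth and oiled, sloping 45 degrees; part of the V-block, its origin is the V-block's
- reject_tray: fixed red open tray, 180 (x) x 150 (y) outside, 30 high, walls and floor 5; origin under its centre. A sleeve lying in it has its axis 26 above the table
- grinding_wheel: bystander: loose purple grinding wheel lying flat, 150 across, 20 thick (38 at its hub); origin under its centre
- drink_can: bystander: loose drinks can, 66 across, 120 tall, standing; origin under its centre
- oil_bottle: bystander: loose yellow oil bottle with a red cap, 52 across, 130 tall, standing; origin under its centre
- spanner: bystander: loose steel spanner lying flat, long way along its x
- bench_brush: bystander: loose hand brush lying flat, long way along its x
- parallel: bystander: loose steel bar lying flat, 120 x 25 x 16; origin under its centre
Not all that is in view belongs to the job. Leave any purple or turquoise look-alike of the sleeve_a alone.

How it is judged:
By the outcome, as a careful person would: the job done as asked, in the order asked, and still so for the second after the job is handed in, while the arm keeps its last pose, push and grip.
It also fails if it takes over 67 s, if anything falls off the work surface, if the arm or the gripper's body presses on something with over 40 N, if the wrist force passes 120 N, or if a joint passes its speed limit or range.

## Working session

There is one attempt and no reset: what is moved stays moved. The work goes in short steps, Python scripts to look and compute and a shell command to move; the robot and the scene stay as the last step left them, time stands still between calls to the robot, and variables do not carry over. Pictures are saved under pics/ and viewed, at most 10 in all, crops included, and the job is handed in when it is done.

```bash
mkdir -p pics; ls; python3 - <<'E'
from station import manip
import cv2
s=manip.get_state(); print(s); print(manip.hold_point_z)
for n in("side","top"):
    print(n,manip.camera_params(n)); cv2.imwrite(f"pics/{n}0.png",manip.grab_frame(n))
E
```

```text
pics
{'t': 0.0, 'qpos': array([ 6.56622196e+01,  1.58479007e+01,  8.62930747e+01, -1.31859313e-03,
        7.79619808e+01, -6.93301530e+00]), 'joint_vel': array([-0.03676651,  0.0908286 ,  0.00982868,  0.08865213,  0.04318007,
       -0.08826499]), 'joint_efforts': array([ 8.87651240e-04, -4.04578936e+01, -2.37232929e+01,  6.98936032e-02,
        3.42421944e-02, -1.67094072e-04]), 'tool_pos': array([0.17177926, 0.54815917, 0.2046169 ]), 'orientation': array([[-9.54216827e-01,  2.99114910e-01, -7.20031619e-04],
       [ 2.99115713e-01,  9.54215426e-01, -1.64650877e-03],
       [ 1.94569956e-04, -1.78649914e-03, -9.99998385e-01]]), 'force': array([-0.68573437, -0.49050267,  0.67409607]), 'moment': array([-0.0089371 ,  0.00407636, -0.10148284]), 'finger_force': 0.0, 'gripper_width': 1.0000726675613854}
0.0188
side {'fov_y': 49.44184728861574, 'cx': 321.0970091034817, 'cy': 206.1636407499542, 'D': array([-0.08696005,  0.        ,  0.        ,  0.        ,  0.        ]), 'origin': array([ 0.47855906, -0.73052473,  0.76058811]), 'orientation': array([[ 0.99049676,  0.0835588 , -0.10924327],
       [-0.13728318,  0.64880472, -0.74846895],
       [ 0.00833639,  0.75635333,  0.65411019]])}
top {'fov_y': 51.68232193654904, 'cx': 320.2960191055233, 'cy': 201.6836540461928, 'D': array([-0.08389616,  0.        ,  0.        ,  0.        ,  0.        ]), 'origin': array([0.48161195, 0.02149286, 1.1191118 ]), 'orientation': array([[-0.0119352 ,  0.99624835, -0.0857133 ],
       [-0.99992394, -0.01215762, -0.00207336],
       [-0.00310765,  0.08568203,  0.99631769]])}
```

View pics/top0.png

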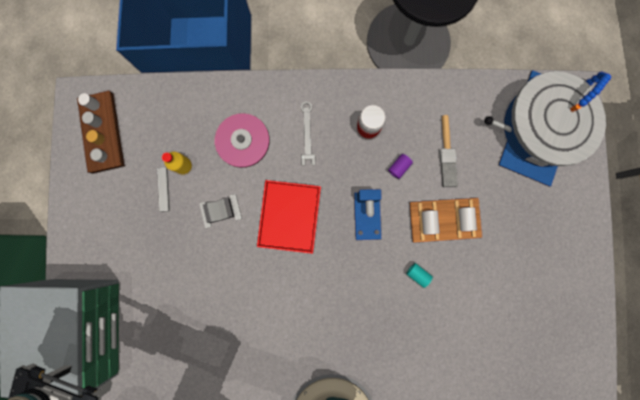

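View pics/side0.png

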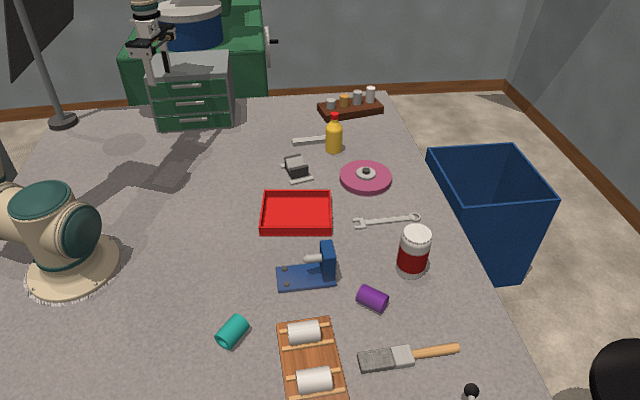

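The sleeves to take are the two bare, white-grey tubes on the wooden rack, at top (430,222) and (468,219). The look-alikes to leave alone are purple (400,166) and turquoise (419,275). The pin stand is at (368,213), the V-block at (220,210) and the tray at (289,216). Next I'll take close crops.

```bash
python3 - <<'E'
import cv2,numpy as np
t=cv2.imread("pics/top0.png");s=cv2.imread("pics/side0.png")
def crop(im,x,y,w,h,k):
    c=cv2.resize(im[y:y+h,x:x+w],None,fx=k,fy=k,interpolation=cv2.INTER_CUBIC)
    for i in range(0,w,10):
        cv2.line(c,(i*k,0),(i*k,5 if (x+i)%50 else 14),(0,255,0),1)
        if (x+i)%20==0: cv2.putText(c,str(x+i),(i*k,24),0,.4,(0,255,255),1)
    for i in range(0,h,10):
        cv2.line(c,(0,i*k),(5,i*k),(0,255,0),1)
        if (y+i)%20==0: cv2.putText(c,str(y+i),(7,i*k+4),0,.4,(0,255,255),1)
    return c
cv2.imwrite("pics/c1.png",np.vstack([crop(t,350,180,140,64,5),crop(t,190,180,140,56,5)]))
cv2.imwrite("pics/c2.png",np.hstack([crop(s,260,230,100,150,4),crop(s,260,140,100,150,4)]))
E
```

```text
(no output)
```

View pics/c1.png

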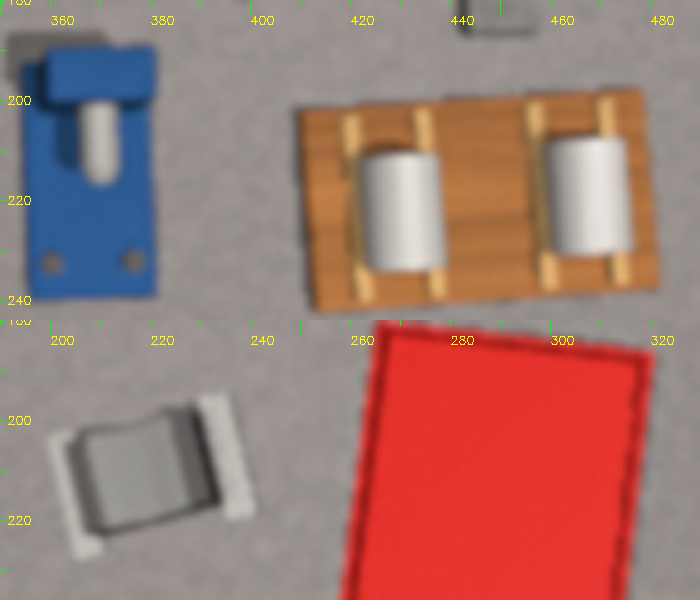

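View pics/c2.png

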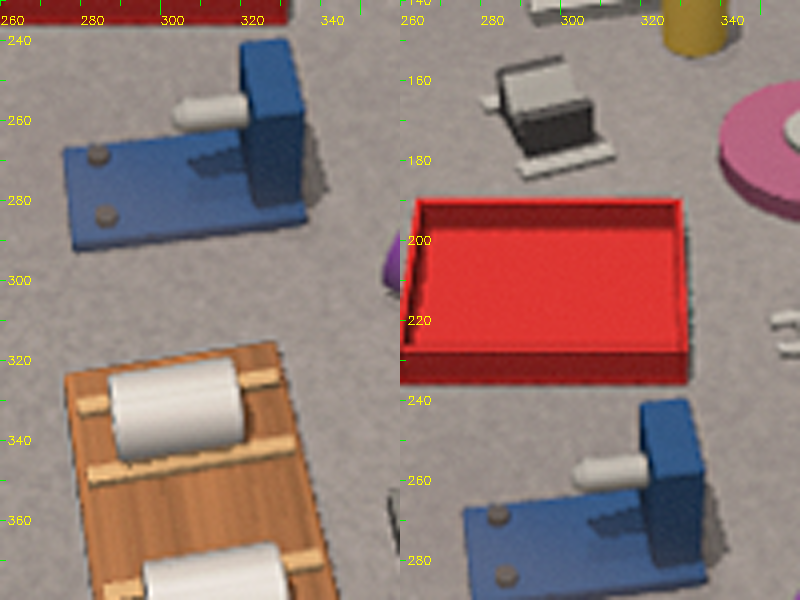

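```bash
python3 - <<'E'
import cv2,numpy as np
t=cv2.imread("pics/top0.png");s=cv2.imread("pics/side0.png")
def crop(im,x,y,w,h,k):
    c=cv2.resize(im[y:y+h,x:x+w],None,fx=k,fy=k,interpolation=cv2.INTER_CUBIC)
    c=cv2.convertScaleAbs(c,alpha=1.3,beta=-10)
    for i in range(0,w,5):
        cv2.line(c,(i*k,0),(i*k,6),(0,255,0),1)
        if (x+i)%10==0: cv2.putText(c,str(x+i),(i*k,18),0,.4,(0,0,255),1)
    for i in range(0,h,5):
        cv2.line(c,(0,i*k),(6,i*k),(0,255,0),1)
        if (y+i)%10==0: cv2.putText(c,str(y+i),(7,i*k+4),0,.4,(0,0,255),1)
    return c
cv2.imwrite("pics/c3.png",np.hstack([crop(t,195,185,50,45,8),crop(s,275,145,50,45,8)]))
E
```

```text
(no output)
```

View pics/c3.png

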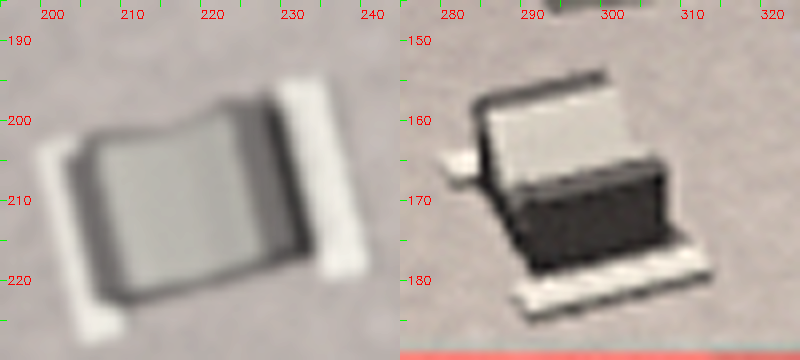

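```bash
cat > cam.py <<'E'
import numpy as np,cv2
from scipy.optimize import least_squares
from station import manip
P={n:manip.camera_params(n) for n in("side","top")}
def proj(n,X):
    p=P[n];f=200/np.tan(np.radians(p["fov_y"]/2))
    K=np.array([[f,0,p["cx"]],[0,f,p["cy"]],[0,0,1]])
    R=np.diag([1,-1,-1.])@p["orientation"].T
    return cv2.projectPoints(np.atleast_2d(np.float64(X)),cv2.Rodrigues(R)[0],-R@p["origin"],K,p["D"])[0][:,0]
def back(n,uv,z):
    return least_squares(lambda a:(proj(n,[a[0],a[1],z])-uv).ravel(),[.5,0]).x
def place(M,q):
    c,s=np.cos(q[2]),np.sin(q[2]);M=np.atleast_2d(M)
    return np.c_[q[0]+c*M[:,0]-s*M[:,1],q[1]+s*M[:,0]+c*M[:,1],M[:,2]]
def fit(obs,q0):
    r=lambda q:np.concatenate([(proj(n,place(m,q))-uv).ravel() for n,m,uv in obs])
    s=least_squares(r,q0,loss="soft_l1"); return s.x,np.round(s.fun.reshape(-1,2),1)
E
cat > m1.py <<'E'
from cam import *
np.set_printoptions(suppress=True,precision=4)
T,S="top","side"
def show(nm,obs,q0):
    q,r=fit(obs,q0);print(nm,q[:2].round(4),"yaw",np.degrees(q[2]).round(2),r.tolist())
    return q
rk=[(T,(.055,.095,.016),(409,202)),(T,(.055,-.095,.016),(479,198)),(T,(-.055,-.095,.016),(482,238)),(T,(-.055,.095,.016),(413.2,242.4)),
(S,(-.055,.095,.016),(276.2,324)),(S,(.055,.095,.016),(328.7,315.5))]
show("rack",rk,[.45,-.3,0])
st=[(T,(0,.028,.09),(359.7,200.2)),(T,(0,-.028,.09),(381.2,199.5)),(T,(-.1,-.035,.012),(381.4,239.4)),(T,(-.1,.035,.012),(356.4,239.6)),
(T,(0,0,.064),(370,200)),(T,(-.04,0,.064),(370.2,217)),
(S,(0,0,.064),(321.7,257.7)),(S,(-.04,0,.064),(303.2,258.5)),(S,(0,.028,.09),(320,240.7)),(S,(0,-.028,.09),(323.5,258.2)),
(S,(-.1,.035,.012),(276.2,267.5)),(S,(-.1,-.035,.012),(278.7,292.5)),(S,(.03,-.035,.012),(336.7,285.5))]
show("stand",st,[.5,-.1,0])
g=.0207
vb=[(T,(.025,g,.042),(206,202.5)),(T,(-.025,g,.042),(210.5,221.5)),(T,(.025,-g,.042),(222.5,198)),(T,(-.025,-g,.042),(227.5,218.5)),
(T,(.025,-.035,.042),(227.8,197.2)),(T,(-.025,-.035,.042),(232,217)),
(S,(-.025,-.035,.042),(289.5,169.8)),(S,(.025,-.035,.042),(306.8,166.2)),(S,(-.025,.035,.042),(284,157.7)),(S,(.025,.035,.042),(299.8,154))]
show("vb",vb,[.45,.28,0])
tr=[(T,(.09,.075,.03),(265,180.5)),(T,(.09,-.075,.03),(320.5,186)),(S,(-.09,-.075,.03),(260,227.5)),(S,(.09,-.075,.03),(332,227.5)),(S,(.09,.075,.03),(330.5,190))]
show("tray",tr,[.45,.1,0])
def sl(top,side,q0):
    # silhouette corners: tangent lines of the cylinder, at each end
    def r(q):
        out=[]
        for n,uv in((T,top),(S,side)):
            if uv is None: continue
            c=place((0,0,.037),q)[0]; ax=np.r_[np.cos(q[2]),np.sin(q[2]),0]
            v=P[n]["origin"]-c; v-=ax*(v@ax); d=np.linalg.norm(v);v/=d; w=np.cross(v,ax); 
            w*=np.sign(w[1]) if n==T else np.sign(w[1]);a=np.arccos(.021/d)
            for e,sg in((1,1),(1,-1),(-1,-1),(-1,1)):
                X=c+e*.03*ax+.021*(np.cos(a)*v+sg*np.sin(a)*w)
                out.append(proj(n,X)[0])
        return (np.array(out)-np.vstack([u for u in(top,side) if u is not None]))
    s=least_squares(lambda q:r(q).ravel(),q0,loss="soft_l1");print("sleeve",s.x[:2].round(4),np.degrees(s.x[2]).round(2),r(s.x).round(1).tolist())
sl([(422,210.8),(437.4,210.3),(439.4,233.7),(423.6,234.3)],[(317.3,319.5),(320.5,340),(290.5,344.5),(287.5,324)],[.45,-.25,0])
sl([(459,207.3),(474.6,206.8),(476.8,230.5),(461,231.2)],None,[.45,-.35,0])
E
python3 m1.py
```

```text
rack [ 0.5227 -0.3148] yaw 2.87 [[0.9, -0.1], [-0.1, -0.4], [0.6, 0.1], [-0.1, 0.5], [-0.6, -0.7], [0.6, -0.4]]
stand [ 0.573  -0.1029] yaw 1.14 [[-0.1, 0.1], [0.7, 0.1], [0.5, -0.1], [-0.6, 0.6], [-0.4, 0.8], [0.1, -0.6], [0.1, 0.3], [0.2, 1.5], [-0.1, -0.3], [0.6, 1.2], [-0.5, -0.5], [-0.4, -1.1], [1.0, -1.2]]
vb [0.5538 0.2959] yaw 12.55 [[1.3, 0.8], [0.7, 0.3], [0.0, 1.7], [-1.0, -0.3], [-0.0, 1.2], [-0.2, -0.1], [1.7, 0.1], [1.3, 0.1], [0.1, -1.2], [0.5, -0.7]]
tray [0.5369 0.1079] yaw -7.06 [[-0.3, -0.6], [0.1, 0.1], [-1.6, 0.5], [0.5, 0.2], [0.0, -0.8]]
sleeve [ 0.5164 -0.2649] 2.67 [[-0.8, 0.8], [0.0, 0.2], [-0.2, -0.4], [-0.7, 0.0], [0.7, -0.4], [0.7, 1.2], [-0.4, 1.6], [-0.3, -0.3]]
sleeve [ 0.524  -0.3662] 2.41 [[-0.3, 1.0], [0.5, 0.3], [0.2, -0.7], [-0.5, -0.4]]
```

```bash
cat > to.py <<'E'
import sys,numpy as np
from station import manip
# to.py x y z yaw : remaining turn (rad) and, after it, shift in tool axes (cm)
s=manip.get_state();R=s["orientation"];p=s["tool_pos"]
x,y,z,yaw=map(float,sys.argv[1:5]);a=np.arctan2(-R[1,0],-R[0,0])
t=np.radians(yaw)-a
c,n=np.cos(np.radians(yaw)),np.sin(np.radians(yaw))
d=np.array([x,y,z])-p
print("t%.2f pos"%s["t"],p.round(4),"yaw %.2f"%np.degrees(a),"turn %.3f shift"%(-t),(100*np.array([-c*d[0]-n*d[1],-n*d[0]+c*d[1],-d[2]])).round(2),
"F",s["force"].round(1),"M",s["moment"].round(2),"w %.3f ff %.1f"%(s["gripper_width"],s["finger_force"]))
E
python3 -m crank '{"motion":[0,0,0,-0.117,1, 0,0,0,-0.117,1, 0,0,0,-0.117,1, -1.2,-3.4,0,0,1, -1.2,-3.4,0,0,1]}'
python3 -m crank '{"motion":[-1.3,-3.4,0,0,1, -1.3,-3.4,0,0,1, -1.3,-3.4,0,0,1, -1.3,-3.4,0,0,1, -1.3,-3.4,0,0,1]}'
python3 to.py .518 -.265 .2 2.7
```

```text
t: 0.52
tool_pos: [0.199, 0.4819, 0.2045]
orientation: [[-0.999, -0.05, -0.0], [-0.05, 0.999, -0.001], [0.001, -0.001, -1.0]]
force: [0.6, -0.3, 0.3]
gripper_width: 1.003
finger_force: 0.0
t: 0.93
tool_pos: [0.2721, 0.3134, 0.2052]
orientation: [[-0.999, -0.048, -0.0], [-0.048, 0.999, -0.0], [0.0, -0.0, -1.0]]
force: [0.8, 0.0, -0.8]
gripper_width: 0.998
finger_force: 0.0
t0.93 pos [0.2721 0.3134 0.2052] yaw 2.75 turn 0.001 shift [-21.83 -58.93   0.52] F [ 0.8  0.  -0.8] M [ 0.03 -0.04  0.01] w 0.998 ff 0.0
```

```bash

python3 -m crank '{"motion":[-1.3,-3.5,0,0,1, -1.3,-3.5,0,0,1, -1.3,-3.5,0,0,1, -1.3,-3.5,0,0,1, -1.3,-3.5,0,0,1]}' >/dev/null
python3 -m crank '{"motion":[-1.3,-3.5,0,0,1, -1.3,-3.5,0,0,1, -1.3,-3.5,0,0,1, -1.3,-3.5,0,0,1, -1.3,-3.5,0,0,1]}' >/dev/null
python3 -m crank '{"motion":[-1.3,-3.5,0,0,1, -1.3,-3.5,0,0,1, -1.3,-3.5,0,0,1, -1.3,-3.5,0,0,1, -1.3,-3.5,0,0,1]}' >/dev/null
python3 -m crank '{"motion":[-1.2,-3.2,0,0,1, -1.2,-3.2,0,0,1, 0,0,0,0,1, 0,0,0,0,1, 0,0,0,0,1]}' >/dev/null
python3 to.py .518 -.265 .2 2.7; python3 - <<'E'
import cv2,numpy as np
from station import manip
from cam import *
cv2.imwrite("pics/top1.png",manip.grab_frame("top"));s=manip.grab_frame("side");cv2.imwrite("pics/side1.png",s)
st=manip.get_state();print(proj("side",st["tool_pos"]),proj("top",st["tool_pos"]))
E
```

```text
t2.60 pos [ 0.518  -0.262   0.2047] yaw 2.68 turn -0.000 shift [ 0.01 -0.3   0.47] F [0.6 0.6 0.4] M [-0.02 -0.04 -0.02] w 1.001 ff 0.0
[[303.02240407 273.85391539]] [[448.24175953 218.99757084]]
```

```bash

python3 -m crank '{"motion":[0,-0.3,3,0,1, 0,0,3,0,1, 0,0,3,0,1, 0,0,3,0,1, 0,0,2,0,1]}' >/dev/null
python3 -m crank '{"motion":[0,0,1,0,1, 0,0,1,0,1, 0,0,0.8,0,1, 0,0,0.6,0,1, 0,0,0,0,1]}' >/dev/null
python3 to.py .518 -.265 .03 2.7; 
python3 - <<'E'
import cv2,numpy as np
from station import manip
s=manip.grab_frame("side");t=manip.grab_frame("top")
f=lambda im,x,y,w,h,k:cv2.resize(im[y:y+h,x:x+w],None,fx=k,fy=k,interpolation=cv2.INTER_CUBIC)
cv2.imwrite("pics/g1.png",np.hstack([f(s,240,250,100,140,4),f(t,390,150,100,140,4)]))
E
```

```text
t3.53 pos [ 0.5188 -0.2656  0.0311] yaw 2.72 turn 0.000 shift [0.07 0.06 0.11] F [ 1.3 -0.2 -0.3] M [-0.    0.03 -0.  ] w 1.003 ff 0.0
```

View pics/g1.png

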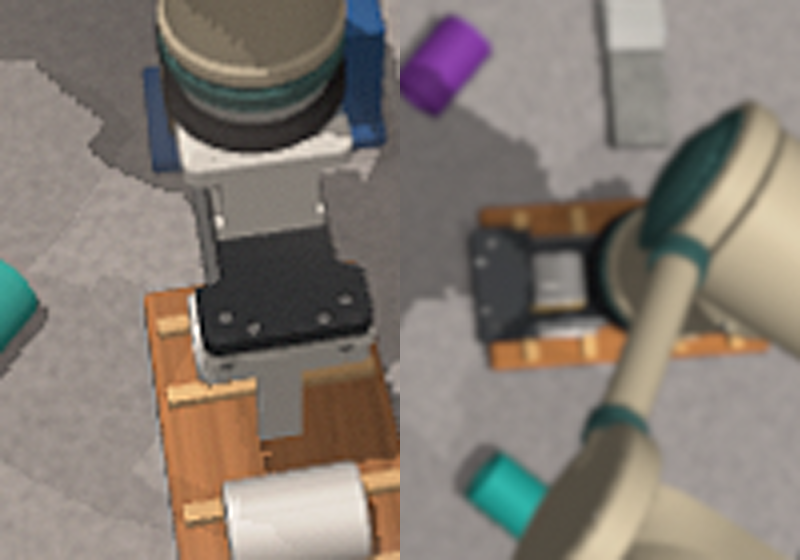

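The sleeve in the first place lies between the fingers, which straddle the strips (side crop, finger at about (310,345)). Closing on it now.

```bash

python3 -m crank '{"motion":[0.0,0,0.1,0,0.3, 0,0,0,0,0.3, 0,0,0,0,0.3, 0,0,0,0,0.3, 0,0,0,0,0.3]}' 35 >/dev/null
python3 to.py .518 -.265 .03 2.7
python3 -m crank '{"motion":[0,0,0,0,0.3, 0,0,0,0,0.3, 0,0,0,0,0.3, 0,0,0,0,0.3, 0,0,0,0,0.3]}' >/dev/null
python3 to.py .518 -.265 .03 2.7
```

```text
t4.05 pos [ 0.519  -0.2659  0.0307] yaw 2.70 turn -0.000 shift [0.09 0.1  0.07] F [-0.6  0.7 -0.2] M [ 0.04  0.01 -0.01] w 0.683 ff 0.0
t4.47 pos [ 0.5187 -0.2645  0.0305] yaw 2.67 turn -0.001 shift [ 0.07 -0.05  0.05] F [0.2 5.4 2.8] M [ 0.95  0.   -0.03] w 0.435 ff 35.0
```

```bash

python3 -m crank '{"motion":[0,0,-1,0,0.3, 0,0,-2,0,0.3, 0,0,-2.5,0,0.3, 0,0,-2.5,0,0.3, 0,0,-1,0.028,0.3]}' >/dev/null
python3 to.py .487 -.1046 .12 1.1
```

```text
t4.88 pos [ 0.5205 -0.2679  0.1243] yaw 1.09 turn -0.000 shift [ 3.04 16.39  0.43] F [ 0.6 -1.  -1.4] M [-0.04 -0.04  0.01] w 0.440 ff 35.0
```

```bash

python3 -m crank '{"motion":[0.6,3.2,0,0,0.3, 0.6,3.2,0,0,0.3, 0.6,3.2,0,0,0.3, 0.6,3.2,0,0,0.3, 0.6,2.6,0,0,0.3]}' >/dev/null
python3 -m crank '{"motion":[0,0.9,1,0,0.3, 0,0,2,0,0.3, 0,0,2,0,0.3, 0,0,1,0,0.3, 0,0,0.4,0,0.3]}' >/dev/null
python3 -m crank '{"motion":[0,0,0,0,0.3, 0,0,0,0,0.3, 0,0,0,0,0.3, 0,0,0,0,0.3, 0,0,0,0,0.3]}' >/dev/null
python3 to.py .487 -.1046 .0575 1.1
python3 - <<'E'
import cv2,numpy as np
from station import manip
s=manip.grab_frame("side");t=manip.grab_frame("top")
cv2.imwrite("pics/s2.png",s);cv2.imwrite("pics/t2.png",t)
def crop(im,x,y,w,h,k):
    c=cv2.resize(im[y:y+h,x:x+w],None,fx=k,fy=k,interpolation=cv2.INTER_CUBIC)
    for i in range(0,w,10):
        cv2.line(c,(i*k,0),(i*k,6),(0,255,0),1); cv2.putText(c,str(x+i),(i*k,18),0,.35,(0,0,255),1)
    for i in range(0,h,10):
        cv2.line(c,(0,i*k),(6,i*k),(0,255,0),1); cv2.putText(c,str(y+i),(7,i*k+4),0,.35,(0,0,255),1)
    return c
cv2.imwrite("pics/g2.png",np.hstack([crop(s,260,220,80,90,5),crop(t,330,180,80,90,5)]))
E
```

```text
t6.13 pos [ 0.4863 -0.1038  0.0572] yaw 1.10 turn -0.000 shift [-0.07 -0.08 -0.03] F [-0.9  0.8 -0.8] M [ 0.    0.04 -0.03] w 0.435 ff 35.0
```

View pics/g2.png

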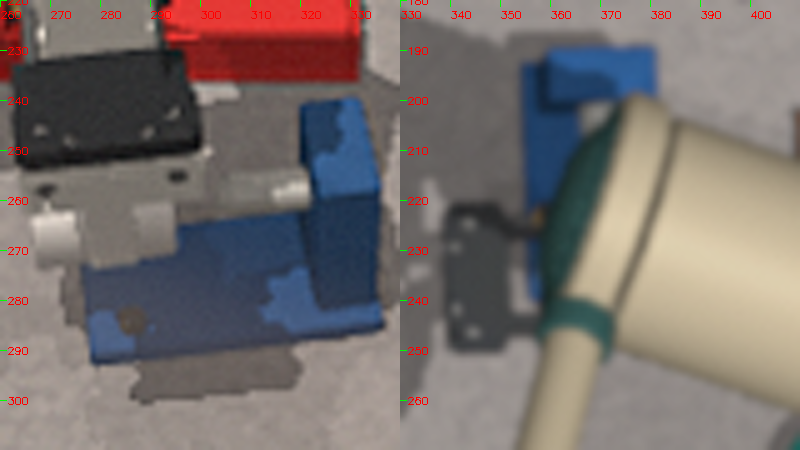

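```bash

python3 -m crank '{"motion":[-0.6,0,0,0,0.3, -0.6,0,0,0,0.3, -0.3,0,0,0,0.3, -0.2,0,0,0,0.3, -0.1,0,0,0,0.3]}' >/dev/null
python3 to.py .543 -.1035 .0575 1.1
python3 -m crank '{"motion":[-0.2,0,0,0,0.3, -0.2,0,0,0,0.3, -0.2,0,0,0,0.3, -0.1,0,0,0,0.3, 0,0,0,0,0.3]}' >/dev/null
python3 to.py .543 -.1035 .0575 1.1
```

```text
t6.65 pos [ 0.5043 -0.1031  0.0564] yaw 1.11 turn 0.000 shift [-3.87 -0.11 -0.11] F [-0.2 -0.1 -0.9] M [0.03 0.02 0.02] w 0.439 ff 35.0
t7.07 pos [ 0.511  -0.103   0.0564] yaw 1.10 turn -0.000 shift [-3.2  -0.11 -0.11] F [ 0.   1.  -0.8] M [ 0.05  0.04 -0.  ] w 0.433 ff 35.0
```

```bash

python3 -m crank '{"motion":[-0.2,0,-0.1,0,0.3, -0.2,0,0,0,0.3, -0.2,0,0,0,0.3, -0.1,0,0,0,0.3, 0,0,0,0,0.3]}' >/dev/null
python3 to.py .543 -.1035 .0575 1.1
```

```text
t7.48 pos [ 0.5181 -0.1029  0.0575] yaw 1.10 turn 0.000 shift [-2.49 -0.11 -0.  ] F [-0.9  0.4 -2. ] M [ 0.05 -0.03  0.01] w 0.438 ff 35.0
```

```bash

python3 -m crank '{"motion":[-0.3,0,0,0,0.3, -0.3,0,0,0,0.3, -0.3,0,0,0,0.3, -0.3,0,0,0,0.3, -0.2,0,0,0,0.3]}' >/dev/null
python3 to.py .543 -.1035 .0575 1.1
python3 -m crank '{"motion":[-0.2,0,0,0,0.3, -0.15,0,0,0,0.3, -0.15,0,0,0,0.3, -0.1,0,0,0,0.3, -0.1,0,0,0,0.3]}' >/dev/null
python3 to.py .543 -.1035 .0575 1.1
```

```text
t7.90 pos [ 0.5323 -0.1026  0.0575] yaw 1.10 turn 0.000 shift [-1.06 -0.11 -0.  ] F [-0.6  0.7 -1.4] M [0.04 0.01 0.05] w 0.442 ff 35.0
t8.32 pos [ 0.5388 -0.1024  0.0574] yaw 1.10 turn 0.000 shift [-0.42 -0.12 -0.01] F [-0.4 -0.3 -1.9] M [ 0.07 -0.01  0.02] w 0.434 ff 35.0
```

Sliding on freely: this is the 24 bore. Next, slowly to contact with the face.

```bash

python3 -m crank '{"motion":[-0.1,0,0,0,0.3, -0.1,0,0,0,0.3, -0.1,0,0,0,0.3, -0.1,0,0,0,0.3, 0,0,0,0,0.3]}' >/dev/null
python3 to.py .543 -.1035 .0575 1.1
python3 -m crank '{"motion":[-0.1,0,0,0,0.3, -0.1,0,0,0,0.3, -0.1,0,0,0,0.3, 0,0,0,0,0.3, 0,0,0,0,0.3]}' >/dev/null
python3 to.py .543 -.1035 .0575 1.1
```

```text
t8.73 pos [ 0.543  -0.1024  0.0575] yaw 1.10 turn 0.000 shift [ 0.   -0.11 -0.  ] F [ 0.  -0.1 -1.7] M [ 0.03  0.01 -0.01] w 0.441 ff 35.0
t9.15 pos [ 0.5452 -0.1023  0.0574] yaw 1.11 turn 0.000 shift [ 0.22 -0.12 -0.01] F [-1.8 -1.1 -1.5] M [-0.03  0.31 -0.06] w 0.435 ff 35.0
```

```bash

python3 -m crank '{"motion":[-0.1,0,0,0,0.3, -0.05,0,0,0,0.3, 0,0,0,0,0.3, 0,0,0,0,0.3, 0,0,0,0,0.3]}' >/dev/null
python3 to.py .543 -.1035 .0575 1.1
python3 -m crank '{"motion":[-0.1,0,0,0,0.3, -0.05,0,0,0,0.3, 0,0,0,0,0.3, 0,0,0,0,0.3, 0,0,0,0,0.3]}' >/dev/null
python3 to.py .543 -.1035 .0575 1.1
```

```text
t9.57 pos [ 0.5452 -0.1022  0.0573] yaw 1.11 turn 0.000 shift [ 0.22 -0.13 -0.02] F [-4.4 -1.   2.5] M [-0.2   0.96 -0.06] w 0.434 ff 35.0
t9.98 pos [ 0.5452 -0.1022  0.0571] yaw 1.12 turn 0.000 shift [ 0.22 -0.13 -0.04] F [-7.1 -1.7  4.2] M [-0.25  1.37 -0.08] w 0.436 ff 35.0
```

```bash

python3 -m crank '{"motion":[0.2,0,0.1,0,0.3, 0,0,0.1,0,0.3, 0,0,0,0,0.3, 0,0,0,0,0.8, 0,0,0,0,0.8]}' >/dev/null
python3 to.py .543 -.1035 .0575 1.1
python3 -m crank '{"motion":[0,0,0,0,0.8, 0,0,0,0,0.8, 0,0,0,0,0.8, 0,0,-2,0,1, 0,0,-3,0,1]}' >/dev/null
python3 -m crank '{"motion":[0,0,-3,0,1, 0,0,-3,0,1, 0,0,-2,0,1, 0,-2,0,-0.026,1, 0,-3,0,0,1]}' >/dev/null
python3 to.py .524 -.3655 .2 2.6
python3 - <<'E'
from station import manip
import cv2
cv2.imwrite("pics/s3.png",manip.grab_frame("side"))
E
```

```text
t10.40 pos [ 0.5487 -0.1025  0.0559] yaw 1.09 turn -0.000 shift [ 0.58 -0.09 -0.16] F [ 1.3 -0.6 -0.4] M [ 0.07  0.01 -0.03] w 0.544 ff 0.0
t11.23 pos [ 0.5498 -0.151   0.1879] yaw 2.83 turn 0.004 shift [  3.55 -21.31  -1.21] F [ 0.3 -1.1  0.2] M [ 0.04 -0.03  0.06] w 1.000 ff 0.0
```

```bash

python3 -m crank '{"motion":[0.5,-3.3,0,0,1, 0.5,-3.3,0,0,1, 0.5,-3.3,0,0,1, 0.5,-3.3,0,0,1, 0.5,-3.3,0,0,1]}' >/dev/null
python3 -m crank '{"motion":[0.5,-3.0,0,0,1, 0.5,-1.5,1,0,1, 0,-0.3,3,0,1, 0,0,3,0,1, 0,0,2,0,1]}' >/dev/null
python3 to.py .524 -.3655 .03 2.6
```

```text
t12.12 pos [ 0.5217 -0.3654  0.092 ] yaw 2.52 turn -0.001 shift [-0.23 -0.02  6.2 ] F [-0.5  0.3  0.1] M [ 0.03  0.03 -0.02] w 0.999 ff 0.0
```

```bash
python3 - <<'E'
import cv2,numpy as np
s=cv2.imread("pics/s3.png")
cv2.imwrite("pics/g3.png",cv2.resize(s[215:315,250:350],None,fx=5,fy=5,interpolation=cv2.INTER_CUBIC))
E
```

```text
(no output)
```

View pics/g3.png

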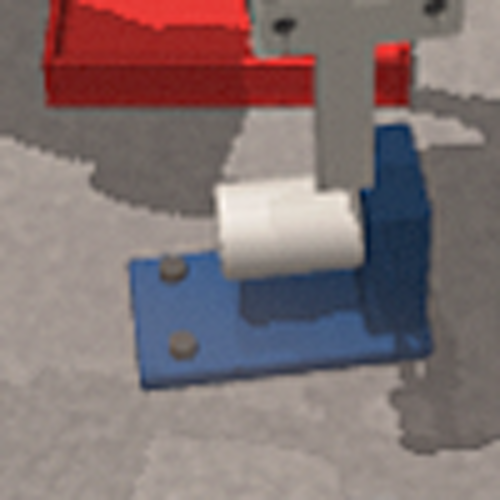

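The first sleeve hangs fully home on the pin: its right end, at side-image pixel (322,262), touches the blue face. Now I'll grip the second one.

```bash

python3 -m crank '{"motion":[-0.2,0,2,0,1, 0,0,2,0,1, 0,0,1.3,0,1, 0,0,0.9,0,1, 0,0,0,0,1]}' >/dev/null
python3 to.py .524 -.3655 .03 2.6
python3 -m crank '{"motion":[0,0,0,0,0.3, 0,0,0,0,0.3, 0,0,0,0,0.3, 0,0,0,0,0.3, 0,0,0,0,0.3]}' 35 >/dev/null
python3 -m crank '{"motion":[0,0,0,0,0.3, 0,0,0,0,0.3, 0,0,0,0,0.3, 0,0,0,0,0.3, 0,0,0,0,0.3]}' >/dev/null
python3 to.py .537 .108 .19 -7
```

```text
t12.53 pos [ 0.5238 -0.3646  0.0308] yaw 2.60 turn 0.000 shift [-0.02 -0.09  0.08] F [0.2 0.1 0.4] M [0.03 0.02 0.  ] w 0.997 ff 0.0
t13.37 pos [ 0.525  -0.3643  0.0336] yaw 2.55 turn 0.167 shift [  4.57  47.03 -15.64] F [-0.1  3.5  3.6] M [ 1.03 -0.03 -0.07] w 0.439 ff 35.0
```

```bash

python3 -m crank '{"motion":[0,0,-1,0,0.3, 0,0,-2.5,0,0.3, 0,0,-3.2,0,0.3, 0,0,-3.2,0.08,0.3, 0,0,-3.2,0.087,0.3]}' >/dev/null
python3 -m crank '{"motion":[0.3,3.4,0,0,0.3, 0.3,3.4,0,0,0.3, 0.3,3.4,0,0,0.3, 0.3,3.4,0,0,0.3, 0.3,3.4,0,0,0.3]}' >/dev/null
python3 -m crank '{"motion":[0.3,3.4,0,0,0.3, 0.3,3.4,0,0,0.3, 0.3,3.4,0,0,0.3, 0.3,3.4,0,0,0.3, 0.3,3.4,0,0,0.3]}' >/dev/null
python3 to.py .537 .108 .025 -7
```

```text
t14.62 pos [ 0.5366 -0.0244  0.1649] yaw -6.99 turn 0.000 shift [ 1.58 13.15 13.99] F [-0.2 -0.  -1.6] M [ 0.1  -0.03 -0.02] w 0.439 ff 35.0
```

```bash

python3 -m crank '{"motion":[0.4,3.4,0,0,0.3, 0.4,3.4,0,0,0.3, 0.4,3.4,0,0,0.3, 0.3,2.5,1,0,0.3, 0,0.4,2,0,0.3]}' >/dev/null
python3 -m crank '{"motion":[0,0,2.8,0,0.3, 0,0,2.8,0,0.3, 0,0,2,0,0.3, 0,0,1.4,0,0.3, 0,0,1,0,0.3]}' >/dev/null
python3 to.py .537 .108 .025 -7
python3 -m crank '{"motion":[0,0,0.4,0,0.3, 0,0,0.2,0,0.3, 0,0,0.1,0,0.3, 0,0,0,0,0.3, 0,0,0,0,0.3]}' >/dev/null
python3 to.py .537 .108 .025 -7
```

```text
t15.45 pos [0.537  0.1061 0.033 ] yaw -6.95 turn 0.001 shift [0.03 0.19 0.8 ] F [-0.2  0.  -2.2] M [-0.02 -0.04  0.01] w 0.439 ff 35.0
t15.87 pos [0.5385 0.1064 0.0284] yaw -6.98 turn 0.000 shift [0.17 0.14 0.34] F [ 0.3  0.1 -2.1] M [0.04 0.06 0.02] w 0.436 ff 35.0
```

```bash

python3 -m crank '{"motion":[0,0,0.2,0,0.3, 0,0,0.2,0,0.3, 0,0,0.1,0,0.3, 0,0,0,0,0.3, 0,0,0,0,0.3]}' >/dev/null
python3 to.py .537 .108 .025 -7
python3 -m crank '{"motion":[0,0,0.2,0,0.3, 0,0,0.1,0,0.3, 0,0,0,0,0.3, 0,0,0,0,0.3, 0,0,0,0,0.3]}' >/dev/null
python3 to.py .537 .108 .025 -7
```

```text
t16.28 pos [0.5378 0.1065 0.0226] yaw -6.97 turn 0.000 shift [ 0.09  0.14 -0.24] F [-0.1  0.7 -0.3] M [-0.03  0.09  0.  ] w 0.435 ff 35.0
t16.70 pos [0.5378 0.1065 0.0225] yaw -6.96 turn 0.001 shift [ 0.1   0.14 -0.25] F [-5.7  0.8 18.9] M [-0.18  1.07  0.02] w 0.438 ff 35.0
```

```bash

python3 -m crank '{"motion":[0,0,-0.2,0,0.3, 0,0,0,0,0.7, 0,0,0,0,0.7, 0,0,0,0,0.7, 0,0,-1,0,0.7]}' >/dev/null
python3 -m crank '{"motion":[0,0,-2.5,0,0.8, 0,0,-3.5,0,0.8, 0,0,-3.5,0,0.8, 0,-3,-2.5,0,0.8, 0,-3,0,0,0.8]}' >/dev/null
python3 to.py .5425 -.1035 .15 1.1
```

```text
t17.53 pos [0.5345 0.0472 0.1576] yaw -6.79 turn -0.138 shift [ -0.52 -15.09   0.76] F [ 0.  -0.7 -0.4] M [-0.01 -0.01 -0.01] w 0.799 ff 0.0
```

```bash

python3 -m crank '{"motion":[0,-3.0,0,-0.069,0.8, 0,-3.0,0,-0.069,0.8, 0,-3.0,0,0,0.8, -0.2,-3.0,0,0,0.8, 0,-2.5,1,0,0.8]}' >/dev/null
python3 -m crank '{"motion":[0,-0.5,2,0,0.8, 0,0,3,0,0.8, 0,0,2,0,0.8, 0,0,1,0,0.8, 0,0,0,0,0.8]}' >/dev/null
python3 to.py .543 -.1035 .055 1.1;python3 - <<'E'
import cv2
from station import manip
cv2.imwrite("pics/t4.png",manip.grab_frame("top"));cv2.imwrite("pics/s4.png",manip.grab_frame("side"))
E
```

```text
t18.37 pos [ 0.5269 -0.1023  0.0595] yaw 0.92 turn -0.003 shift [-1.6  -0.15  0.45] F [ 0.2 -0.2 -0.2] M [ 0.09 -0.   -0.01] w 0.794 ff 0.0
```

```bash

python3 -m crank '{"motion":[-0.8,-0.1,0.2,0,0.8, -0.8,0,0.2,0,0.8, 0,0,0,0,0.8, 0,0,0,0,0.8, 0,0,0,0,0.8]}' >/dev/null
python3 to.py .543 -.1035 .055 1.1
python3 -m crank '{"motion":[0,0,0,0,0.3, 0,0,0,0,0.3, 0,0,0,0,0.3, 0,0,0,0,0.3, 0,0,0,0,0.3]}' 40 >/dev/null
python3 to.py .543 -.1035 .055 1.1
```

```text
t18.88 pos [ 0.5449 -0.1034  0.0578] yaw 0.95 turn -0.003 shift [ 0.19 -0.    0.28] F [-1.2  0.3 -0.2] M [ 0.03 -0.01  0.04] w 0.803 ff 0.0
t19.30 pos [ 0.5446 -0.1035  0.0575] yaw 0.93 turn -0.003 shift [0.16 0.01 0.25] F [ 0.3  0.1 -0.9] M [0.02 0.02 0.01] w 0.485 ff 0.0
```

```bash
python3 - <<'E'
import cv2,numpy as np
s=cv2.imread("pics/s4.png");t=cv2.imread("pics/t4.png")
f=lambda im,x,y,w,h,k:cv2.resize(im[y:y+h,x:x+w],None,fx=k,fy=k,interpolation=cv2.INTER_CUBIC)
cv2.imwrite("pics/g4.png",np.vstack([np.hstack([f(s,245,180,100,100,4),f(t,240,160,100,100,4)]),np.hstack([f(t,195,185,50,25,8),f(t,195,205,50,25,8)])]))
E
```

```text
(no output)
```

View pics/g4.png

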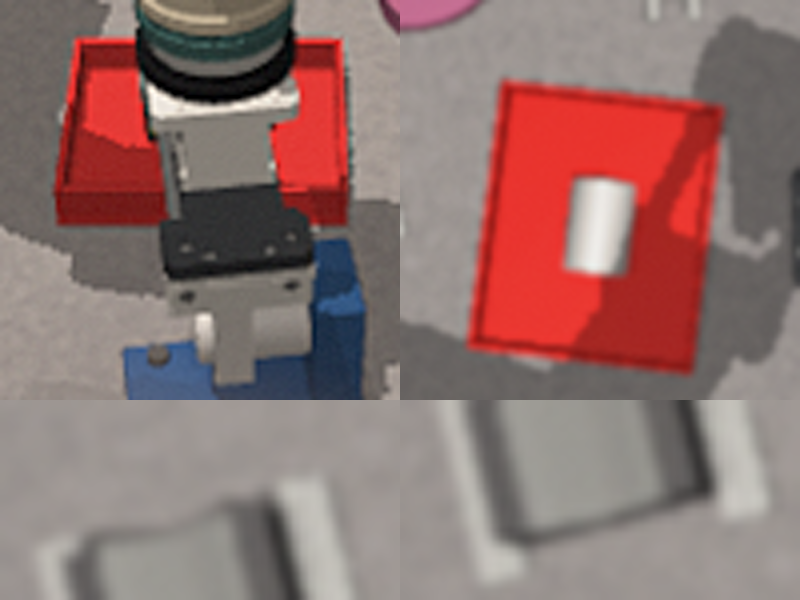

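The rejected sleeve lies in the tray, at top-image pixel (290,216). I'll correct the grip height and x before closing on the good one.

```bash

python3 -m crank '{"motion":[0.16,0,0.25,-0.003,0.6, 0,0,0,0,0.6, 0,0,0,0,0.6, 0,0,0,0,0.3, 0,0,0,0,0.3]}' 40 >/dev/null
python3 to.py .543 -.1035 .055 1.1
python3 -m crank '{"motion":[0,0,0,0,0.3, 0,0,0,0,0.3, 0,0,0,0,0.3, 0,0,0,0,0.3, 0,0,0,0,0.3]}' 40 >/dev/null
python3 to.py .543 -.1035 .055 1.1
```

```text
t19.72 pos [ 0.543  -0.1036  0.0549] yaw 1.10 turn -0.000 shift [ 0.    0.01 -0.01] F [-0.7  0.3  0.2] M [0.03 0.01 0.02] w 0.492 ff 0.0
t20.13 pos [ 0.5429 -0.1031  0.0549] yaw 1.09 turn -0.000 shift [-0.01 -0.04 -0.01] F [0.6 2.  0.8] M [0.46 0.   0.05] w 0.438 ff 40.0
```

```bash

python3 -m crank '{"motion":[0,0,-0.25,0,0.3, 0.5,0,0,0,0.3, 1,0,0,0,0.3, 1,0,0,0,0.3, 1,0,0,0,0.3]}' >/dev/null
python3 to.py .543 -.1035 .055 1.1
python3 -m crank '{"motion":[1.5,0,0,0,0.3, 1.5,0,0,0,0.3, 0.5,0,-1,0,0.3, 0,0,-3,0,0.3, 0,0,-3,0,0.3]}' >/dev/null
python3 to.py .5538 .2959 .14 12.5
```

```text
t20.55 pos [ 0.5062 -0.1044  0.0572] yaw 1.12 turn 0.000 shift [-3.68  0.02  0.22] F [ 0.1 -0.9 -1.3] M [ 0.05 -0.01  0.01] w 0.438 ff 40.0
t20.97 pos [ 0.471  -0.1047  0.128 ] yaw 1.06 turn -0.200 shift [-16.76  37.32  -1.2 ] F [ 0.6  0.3 -1.3] M [-0.02 -0.05 -0.01] w 0.435 ff 40.0
```

```bash

python3 -m crank '{"motion":[0,0,-0.6,-0.1,0.3, 0,0,-0.6,-0.1,0.3, -1.4,3.1,0,0,0.3, -1.4,3.1,0,0,0.3, -1.4,3.1,0,0,0.3]}' >/dev/null
python3 -m crank '{"motion":[-1.4,3.1,0,0,0.3, -1.4,3.1,0,0,0.3, -1.4,3.1,0,0,0.3, -1.4,3.1,0,0,0.3, -1.4,3.1,0,0,0.3]}' >/dev/null
python3 -m crank '{"motion":[-1.4,3.1,0,0,0.3, -1.4,3.1,0,0,0.3, -1.4,3.1,0,0,0.3, -1.4,3.1,0,0,0.3, 0,0,0,0,0.3]}' >/dev/null
python3 -m crank '{"motion":[0,0,0,0,0.3, 0,0,0,0,0.3, 0,0,0,0,0.3, 0,0,0,0,0.3, 0,0,0,0,0.3]}' >/dev/null
python3 to.py .5538 .2959 .055 12.5
```

```text
t22.63 pos [0.5561 0.2935 0.1398] yaw 12.47 turn -0.000 shift [0.18 0.28 8.48] F [ 1.  -0.4 -0.7] M [ 0.01  0.02 -0.01] w 0.435 ff 40.0
```

```bash

python3 -m crank '{"motion":[0.18,0.28,2,0,0.3, 0,0,2.5,0,0.3, 0,0,2,0,0.3, 0,0,1.2,0,0.3, 0,0,0.6,0,0.3]}' >/dev/null
python3 -m crank '{"motion":[0,0,0,0,0.3, 0,0,0,0,0.3, 0,0,0,0,0.3, 0,0,0,0,0.3, 0,0,0,0,0.3]}' >/dev/null
python3 to.py .5538 .2959 .0545 12.5
python3 - <<'E'
import cv2,numpy as np
from station import manip
s=manip.grab_frame("side");t=manip.grab_frame("top")
cv2.imwrite("pics/s5.png",s);cv2.imwrite("pics/t5.png",t)
def crop(im,x,y,w,h,k):
    c=cv2.resize(im[y:y+h,x:x+w],None,fx=k,fy=k,interpolation=cv2.INTER_CUBIC)
    for i in range(0,w,5):
        cv2.line(c,(i*k,0),(i*k,6),(0,255,0),1)
        if (x+i)%10==0: cv2.putText(c,str(x+i),(i*k,18),0,.4,(0,0,255),1)
    for i in range(0,h,5):
        cv2.line(c,(0,i*k),(6,i*k),(0,255,0),1)
        if (y+i)%10==0: cv2.putText(c,str(y+i),(7,i*k+4),0,.4,(0,0,255),1)
    return c
cv2.imwrite("pics/g5.png",np.hstack([crop(t,190,180,50,65,8),crop(s,270,130,50,65,8)]))
E
```

```text
t23.47 pos [0.5544 0.2973 0.0576] yaw 12.55 turn 0.001 shift [ 0.09 -0.12  0.31] F [-1.2  0.5 -1.4] M [0.05 0.02 0.04] w 0.436 ff 40.0
```

View pics/g5.png

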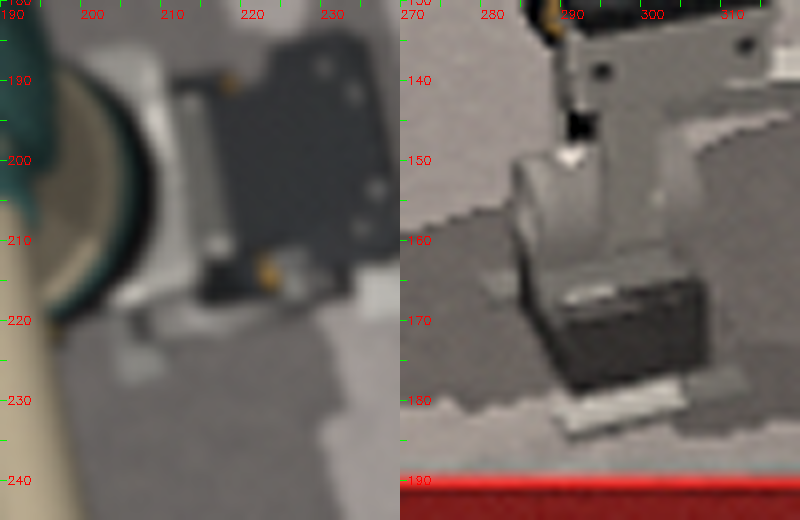

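The sleeve hangs over the groove: side-image ends at about x=284 and x=306, and the block's near edge runs from (289.5,170) to (306.5,165.5). I'll compare these in numbers.

```bash
python3 - <<'E'
import cv2
from cam import *
g=cv2.cvtColor(cv2.imread("pics/s5.png"),6);g0=cv2.cvtColor(cv2.imread("pics/side0.png"),6)
for y in(150,153,156,159,162,172,174): print(y,"L",g[y,279:292].tolist(),"R",g[y,300:313].tolist())
for y in(172,174): print("side0",y,g0[y,284:296].tolist(),g0[y,300:312].tolist())
q=np.array([.5544,.2973,np.radians(12.5)]);a=np.linspace(0,2*np.pi,72,endpoint=False)
for e in(-.03,.03):
    u=proj("side",place(np.c_[np.full(72,e),.021*np.cos(a),.064+.021*np.sin(a)],q))
    print(e,"x range",u[:,0].min().round(1),u[u[:,0].argmin()].round(1),u[u[:,0].argmax()].round(1))
    for y in(150,153,156,159,162):
        k=abs(u[:,1]-y)<1; print(y,u[k][:,0].round(1))
for z in (.042,.02,.005):
  print(z,proj("side",place([(-.025,-.035,z),(.025,-.035,z)],[.5538,.2959,q[2]])).round(1).tolist())
E
```

```text
150 L [146, 149, 148, 150, 136, 103, 132, 151, 148, 129, 125, 156, 185] R [110, 109, 121, 135, 132, 133, 124, 100, 96, 98, 99, 99, 98]
153 L [148, 147, 146, 151, 139, 91, 99, 122, 151, 142, 135, 133, 132] R [108, 112, 125, 126, 125, 122, 124, 116, 97, 100, 100, 100, 96]
156 L [87, 91, 91, 94, 95, 106, 133, 126, 120, 130, 128, 123, 121] R [113, 112, 113, 108, 108, 107, 106, 104, 101, 103, 103, 99, 101]
159 L [99, 100, 102, 100, 91, 71, 109, 132, 108, 110, 109, 109, 105] R [109, 111, 109, 96, 94, 97, 96, 98, 100, 98, 97, 99, 101]
162 L [105, 100, 101, 100, 95, 71, 43, 79, 97, 96, 95, 94, 92] R [111, 111, 111, 104, 93, 91, 95, 99, 105, 103, 104, 99, 96]
172 L [102, 100, 99, 100, 100, 102, 105, 100, 68, 34, 42, 55, 51] R [50, 49, 50, 46, 48, 47, 43, 42, 64, 96, 98, 101, 93]
174 L [100, 97, 99, 102, 99, 104, 101, 101, 89, 65, 36, 38, 46] R [49, 47, 48, 43, 45, 44, 43, 40, 62, 88, 92, 93, 91]
side0 172 [154, 155, 149, 102, 34, 48, 58, 48, 48, 45, 50, 48] [49, 47, 47, 49, 49, 47, 47, 35, 98, 152, 156, 154]
side0 174 [151, 151, 154, 146, 99, 34, 39, 45, 45, 48, 46, 47] [48, 49, 48, 47, 48, 43, 41, 38, 58, 84, 113, 147]
-0.03 x range 283.6 [283.6 151.8] [287.9 161.8]
150 [283.6 283.7 283.7 283.8 283.9 284.  284.1 284.2 284.4 284.5 284.7 284.9
 285.  285.2 285.4 285.6]
153 [283.6 283.6 286.2 286.4 286.5 286.7 283.7 283.6]
156 [287.  287.2 287.3 284.1 283.9 283.8]
159 [287.7 287.8 287.8 284.8 284.6 284.5]
162 [287.9 287.9 287.9 287.9 287.8 286.1 285.9 285.7 285.5 285.3]
0.03 x range 303.5 [303.5 148.4] [308.2 156.6]
150 [306.9 307.1 307.3 303.6 303.6 303.5]
153 [307.7 307.9 308.  304.1 304.  303.9]
156 [308.2 308.2 308.2 304.9 304.8 304.6]
159 [308.2 308.1 308.  308.  307.8 307.7 307.6 307.4 307.3 307.1 306.9 306.7
 306.5 306.3 306.1 305.9 305.7]
162 []
0.042 [[291.2, 169.9], [308.1, 166.3]]
0.02 [[291.5, 176.2], [308.2, 172.6]]
0.005 [[291.7, 180.4], [308.3, 176.8]]
```

```bash

python3 -m crank '{"motion":[0.06,-0.12,0.3,0,0.3, 0,0,0.3,0,0.3, 0,0,0.2,0,0.3, 0,0,0,0,0.3, 0,0,0,0,0.3]}' >/dev/null
python3 to.py .5538 .2959 .0445 12.5
python3 -m crank '{"motion":[0,0,0.1,0,0.3, 0,0,0.1,0,0.3, 0,0,0,0,0.3, 0,0,0,0,0.3, 0,0,0,0,0.3]}' >/dev/null
python3 to.py .5538 .2959 .0445 12.5
```

```text
t23.98 pos [0.5532 0.2957 0.0481] yaw 12.56 turn 0.001 shift [-0.06  0.01  0.36] F [ 0.7  0.7 -1.1] M [-0.01  0.    0.01] w 0.436 ff 40.0
t24.40 pos [0.5535 0.2958 0.0465] yaw 12.56 turn 0.001 shift [-0.03 -0.    0.2 ] F [-0.3 -0.1 -1.9] M [ 0.05  0.04 -0.04] w 0.442 ff 40.0
```

```bash

python3 -m crank '{"motion":[-0.03,0,0.05,0,0.3, 0,0,0.05,0,0.3, 0,0,0,0,0.3, 0,0,0,0,0.3, 0,0,0,0,0.3]}' >/dev/null
python3 to.py .5538 .2959 .0445 12.5
python3 -m crank '{"motion":[0,0,0.05,0,0.3, 0,0,0.05,0,0.3, 0,0,0,0,0.3, 0,0,0,0,0.3, 0,0,0,0,0.3]}' >/dev/null
python3 to.py .5538 .2959 .0445 12.5
```

```text
t24.82 pos [0.5539 0.2962 0.0457] yaw 12.56 turn 0.001 shift [ 0.02 -0.03  0.12] F [0.1 1.9 0.1] M [ 0.24  0.04 -0.01] w 0.438 ff 40.0
t25.23 pos [0.5539 0.2965 0.045 ] yaw 12.55 turn 0.001 shift [ 0.02 -0.06  0.05] F [-1.1  4.1  4.4] M [0.62 0.2  0.04] w 0.435 ff 40.0
```

```bash

python3 -m crank '{"motion":[0,0.1,0,0,0.3, 0,0,0,0,0.3, 0,0,0,0,0.3, 0,0,0,0,0.3, 0,0,0,0,0.3]}' >/dev/null
python3 to.py .5538 .2959 .0445 12.5
python3 -m crank '{"motion":[0,0.05,0.1,0,0.3, 0,0.05,0,0,0.3, 0,0,0,0,0.3, 0,0,0,0,0.3, 0,0,0,0,0.3]}' >/dev/null
python3 to.py .5538 .2959 .0445 12.5
```

```text
t25.65 pos [0.5539 0.2969 0.0448] yaw 12.56 turn 0.001 shift [ 0.03 -0.1   0.03] F [-0.4  2.   4.9] M [0.51 0.06 0.08] w 0.436 ff 40.0
t26.07 pos [0.554  0.2971 0.0446] yaw 12.60 turn 0.002 shift [ 0.04 -0.11  0.01] F [-0.8 -0.4  9.1] M [0.02 0.17 0.19] w 0.438 ff 40.0
```

```bash

python3 -m crank '{"motion":[0,0,0.08,0,0.3, 0,0,0,0,0.3, 0,0,0,0,0.3, 0,0,0,0,0.3, 0,0,0,0,0.3]}' >/dev/null
python3 to.py .5538 .2959 .0445 12.5
python3 -m crank '{"motion":[0,0,0,0,0.3, 0,0,0,0,0.3, 0,0,0,0,0.3, 0,0,0,0,0.3, 0,0,0,0,0.3]}' >/dev/null
python3 to.py .5538 .2959 .0445 12.5
```

```text
t26.48 pos [0.554  0.2971 0.0445] yaw 12.61 turn 0.002 shift [ 0.04 -0.11  0.  ] F [-1.9 -1.1 12.9] M [-0.05  0.3   0.23] w 0.437 ff 40.0
t26.90 pos [0.554  0.2971 0.0445] yaw 12.61 turn 0.002 shift [ 0.05 -0.12  0.  ] F [-2.3 -0.4 13.6] M [-0.05  0.35  0.21] w 0.432 ff 40.0
```

```bash

python3 -m crank '{"motion":[0,0,0,-0.005,0.3, 0,0,0.01,0,0.3, 0,0,0,0,0.3, 0,0,0,0,0.3, 0,0,0,0,0.3]}' >/dev/null
python3 to.py .5538 .2959 .0445 12.5
python3 - <<'E'
import cv2
from cam import *
f=manip.grab_frame("side");cv2.imwrite("pics/s6.png",f);g=cv2.cvtColor(f,6)
for y in(154,156,158,160,162): print(y,"L",g[y,279:292].tolist(),"R",g[y,300:313].tolist())
for y in(170,172,174): print(y,g[y,284:294].tolist(),g[y,303:312].tolist())
q=np.array([.554,.2971,np.radians(12.6)]);a=np.linspace(0,2*np.pi,360,endpoint=False)
for e in(-.03,.03):
    u=proj("side",place(np.c_[np.full(360,e),.021*np.cos(a),.051+.021*np.sin(a)],q))
    for y in(154,156,158,160,162):
        k=abs(u[:,1]-y)<.4; print(e,y,u[k][:,0].min().round(1) if k.any() else None,u[k][:,0].max().round(1) if k.any() else None)
print(proj("side",place([(.025,-.035,.02)],[.5538,.2959,q[2]])).round(1))
E
```

```text
t27.32 pos [0.5541 0.2972 0.0445] yaw 12.88 turn 0.007 shift [ 0.05 -0.12 -0.  ] F [-1.4 -0.5 12.7] M [0.01 0.35 0.15] w 0.441 ff 40.0
154 L [152, 152, 153, 153, 129, 101, 130, 149, 138, 133, 132, 132, 129] R [107, 111, 122, 134, 130, 134, 124, 103, 100, 101, 99, 100, 98]
156 L [85, 88, 90, 96, 96, 88, 97, 133, 154, 148, 135, 134, 134] R [109, 116, 127, 126, 127, 124, 129, 120, 101, 101, 101, 101, 99]
158 L [101, 101, 99, 103, 94, 96, 108, 113, 140, 140, 131, 131, 130] R [108, 119, 134, 121, 119, 120, 119, 109, 96, 98, 98, 97, 102]
160 L [99, 99, 98, 98, 96, 105, 134, 123, 111, 129, 127, 122, 123] R [110, 114, 114, 108, 108, 107, 107, 103, 99, 99, 100, 99, 100]
162 L [102, 100, 99, 98, 94, 94, 129, 134, 113, 114, 115, 111, 112] R [112, 114, 110, 99, 100, 101, 101, 99, 103, 105, 101, 100, 100]
170 [106, 100, 63, 28, 53, 80, 69, 49, 52, 51] [45, 47, 44, 43, 42, 67, 91, 92, 103]
172 [101, 107, 99, 67, 33, 44, 54, 47, 49, 45] [49, 43, 48, 46, 42, 67, 96, 103, 99]
174 [101, 103, 100, 90, 59, 35, 40, 45, 51, 49] [44, 43, 46, 42, 39, 61, 89, 92, 91]
-0.03 154 283.7 285.4
-0.03 156 283.6 286.3
-0.03 158 283.8 286.9
-0.03 160 284.0 287.4
-0.03 162 284.4 287.8
0.03 154 303.5 307.2
0.03 156 303.7 307.7
0.03 158 304.1 308.0
0.03 160 304.6 308.2
0.03 162 305.4 308.1
[[308.2 172.6]]
```

```bash

python3 -m crank '{"motion":[0,0,0.02,0,0.3, 0,0,0,0,0.3, 0,0,0,0,0.3, 0,0,0,0,0.3, 0,0,0,0,0.3]}' >/dev/null
python3 to.py .5538 .2959 .0445 12.5
python3 -c "from station import manip;print(manip.job_done())"
```

```text
t27.78 pos [0.5541 0.2972 0.0444] yaw 12.89 turn 0.007 shift [ 0.06 -0.12 -0.01] F [-1.9  0.  14.5] M [0.01 0.44 0.15] w 0.439 ff 40.0
the job is handed in; nothing more can be done
None
```

Handed in at 27.8 s: the first sleeve tried slid fully home on the pin, so it is the good one; the other went into the red tray untested, and the good one is held in the V-block, centred to about 1 mm by the side camera, pressed down at about 15 N on both flanks.

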